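Lock the water flosser's tank

ROBOT

A 6-joint arm with a two-finger parallel gripper is mounted at the origin on the work surface. World frame = base frame: x ahead of the robot, y to its left, z up, the work surface at z = 0. Lengths are in m, angles in degrees, forces in N, time in s.
With the tool pointing down it reaches from about 0.275 to 0.75 m from the base axis. Payload 10.2 kg.
Tool frame: the origin (TCP) lies on the mounting face of the last link; the fingertips stand 173 mm ahead of it and the grasp point (between the pads) lies grip_point_offset ahead of it (grip_point_offset is the distance from the TCP to the grasp point, in m); z points along the fingers, y is the line along which they close (so a half turn about z gives the same grasp; the last joint's range is limited). The gripper opens to 85 mm and grips with 20 to 120 N. Pads are 22 mm wide; open, the fingers measure 114 mm over their backs; the gripper's body (76 mm by 85 mm) begins 54 mm behind the grasp point. The pads swing forward as they close: fully open they stand 13 mm farther back than shut.
Start: joints at [-85.508, 17.928, 85.812, -0, 76.261, -12.8], TCP at [0.156, -0.501, 0.405] pointing down, gripper open.
Joint ranges: [-168.41, 168.41], [-55.51, 124.54], [10.69, 146.95], [-70.63, 250.63], [1, 178], [-165.06, 165.06]. Speed limits (degrees/s): [136.94, 136.94, 172.46, 180, 180, 180].

INTERFACE

Orientations are given as [roll, pitch, yaw] about the fixed x, y, z axes, in that order (R = Rz(yaw) Ry(pitch) Rx(roll)).
In Python, from workcell import * gives the robot as it stands.
- The arm moves only by the tool drive_tool, never from a script. Its arguments are lists of equal length, an entry for each row: "fingers": the closure in counts, from 0 (fully open) to 255 (shut); "offset": the shift along the tool's x, y, z in mm, a list of three; "turn": the turn, a rotation vector about the tool's x, y, z in rad, a list of three. In form: {"fingers": [fingers, ...], "offset": [[x, y, z], ...], "turn": [[wx, wy, wz], ...]}. A call has 1 to 5 rows; each row shifts and turns the commanded pose from where the row before left it, along the tool's axes as they then stand; what a row does not reach is not made up. A row lasts 1/12 s, in which the tool goes at most 41.7 mm and 7.16 degrees, less where a joint would pass 70% of its speed; a pose out of reach is approached as far as the arm can. A call is refused whole if a number of a shift passes 41.7 or a number of a turn 0.125, either way. A call with a gripper value outside its range is refused whole. The fingers move at their own pace and stop on an object; "grip_force" is the grip in N (left out, the last holds). Time passes only in rows, so rows that do not move let the fingers close. It gives the time, the measured TCP pose, the force, the opening and the grip force at its end, in the units of the state.
- get_obs(): the state, without advancing time (a new reading comes with each control period).
- snapshot(name): name is "scene" or "top" or "wrist"; returns the picture (480x640x3 uint8, blue, green, red); there is no depth.
- calibration(name): a dict with "fx", "fy", "cx", "cy" (pixels), "world_to_cam" (4x4, takes a point from world to camera coordinates); the wrist camera has in their place "hand_eye" (4x4, takes a point from camera to tool coordinates, whose origin is the TCP and whose axes are the flange's). Camera axes: x right, y up, looking along -z (the intrinsics and any distortion apply to the point x, -y, -z); pixel columns grow to the right and rows downward; lengths in m; the calibration is good to about 2 mm. A picture is of the moment at which its call begins: read the wrist's pose just before it. calibration takes no time and is no camera call.
- sign_off(): hands the job in; it is judged then, once.
The state is a dict: "t": time; "joint_positions": joint angles; "dq": joint speeds; "joint_efforts": joint torques, N m; "ee_pos": TCP position; "ee_rot": TCP orientation; "wrist_force": force on the tool from outside, world axes, zero at the start; "torque": the same for the moment, N m; "opening": finger opening in m; "grasp_force": force on a finger pad.
Only numpy, scipy, OpenCV 4.12 (cv2) and the standard library are available. Lean on these libraries where they do the work, as an engineer would, in place of code of your own. Each camera call takes 0.05 s, during which the arm holds its last target. There are 200 camera calls.

TASK

Slide the water flosser's tank fully home in its base, then press down the thumb bar of the black catch above it until the catch snaps over and its nose locks the tank in. Feel your way gently: don't ram the tank or press the catch hard against its stop, and leave the other things on the counter where they are.

Things in the scene. Friction and masses are not known exactly. Their poses are not given: they have to be found in the camera images.
- dock: White base of a countertop water flosser, fixed, 300 x 118 mm. Origin on the counter under the seated tank's centre; x points level along the tank's slide, from the open end to the motor hood. Floor plate 15 mm thick, x -135 to 165 mm. Two guide walls (tops at z 37 mm, 71 mm apart, x -135 to 65 mm) make the tank's channel. Hood x 65 to 165 mm, top z 135 mm; the catch stands on it.
- stop (a point): Point on the hood's front face, base x 65 mm, z 60 mm: the rigid end stop that the tank's rear face touches when home. Push the tank with less than 25 N.
- tank: Empty closed grey water tank, white lid, loose in the channel of the base; 130 long (x) x 66 wide x 105 mm tall, 0.24 to 0.5 kg, slides with 1 to 5 N. Origin at the centre of its underside, axes parallel to the base's. Starts 30 to 60 mm short of home, lid at 120 mm over the counter. Fully home: its origin at x = 0 of the base.
- tank_front (a point): Centre of the tank's flat upright front face (-x side), 95 mm above the counter: push here towards the hood.
- rib (a point): Top of the cross rib on the lid: 9 mm thick (tank x 13 to 22 mm), 50 mm wide, 26 mm tall. The shut catch's nose sits in front of it (-x side) with about 3 mm slack. If the tank is not home the nose lands on the rib and the catch cannot shut, or shuts behind it.
- catch (a joint): Black rocker catch on the hood, rad: 0 open (nose raised, the start), 0.15 centre, 0.30 shut (nose down). Pivot along the base's y at base x 105 mm, y 0; flat arm 30 mm wide reaches 108 mm from it over the tank and ends in a downward nose; tail 30 mm behind. Delicate: keep under 16 N on it. Pressed, it yields at about 10 N; resistance fades to nothing at centre, then it snaps shut.
- under_bar (a point): Point on the hood's top straight below the catch's thumb bar: a raised round bar across the arm, 12 mm thick, 36 mm long, at base x 85 mm, y 0. Press down there. The post is height-adjustable and ITS SETTING IS NOT REPORTED: the open bar's top is 187 to 207 mm above the counter; feel for it. Centre is 3 mm below the open position, the rigid end stop 6 mm below it.
- mug: Bystander: blue ceramic cup, 76 mm across, 95 mm tall; origin at the centre of its underside; must stay where it is.
- soap: Bystander: amber bottle, 60 mm across, 160 mm tall; origin at the centre of its underside; must stay where it is.
- can: Bystander: white spray can, 48 mm across, 130 mm tall; origin at the centre of its underside; must stay where it is.
- jar: Bystander: low glass cream jar, 64 mm across, 50 mm tall; origin at the centre of its underside; must stay where it is.
- soapbar: Bystander: pale bar of soap, 85 x 55 x 25 mm; origin at the centre of its underside; must stay where it is.
- toothbrush: Bystander: white toothbrush lying flat, about 190 mm long; origin at the centre of its underside; must stay where it is.
Things that resemble listed ones, but are neither listed nor needed, are in the scene too. Leave any brown or orange look-alike of the tank alone.

How it is judged (in metres and radians):
On the way, in this order (a step that is already met when the one before it is completed fails the run):
1. the tank is fully home (within 2.5 mm of the end stop) while the catch is still open (x of tank in the frame of dock between -0.0025 and 0.004 m and z of tank in the frame of dock below 0.021 m and value of joint catch below 0.06 rad), for 0.2 s.
2. the catch has snapped over and is shut (value of joint catch above 0.27 rad), for 0.2 s.
At the end, for the whole second after the job is handed in: The tank stands in the channel within 4 mm of fully home, at rest; the catch is shut (joint above 0.27 rad) (x of tank in the frame of dock between -0.004 and 0.004 m and z of tank in the frame of dock below 0.021 m and value of joint catch above 0.27 rad and linear speed of tank below 0.02 m/s); the robot touches nothing.
It fails at once if the robot presses the catch with more than 16 N (contact force between any of the fingers, the arm and catch above 16 N).
It fails at once if the tank is rammed: pushed with more than 25 N (contact force between any of the fingers, the arm and tank above 25 N).
It fails at once if a bystander is moved by more than 20 mm (distance of any of mug, soap, can, jar, soapbar, toothbrush from where it was at the start of the episode above 0.02 m).
It also fails if it takes over 45 s, if anything falls off the work surface, if the arm or the gripper's body presses on something with over 40 N, if the wrist force passes 120 N, or if a joint passes its speed limit or range.

## Working session

There is one attempt and no reset: what is moved stays moved. The work goes in short steps, Python scripts to look and compute and a tool call to move; the robot and the scene stay as the last step left them, time stands still between calls to the robot, and variables do not carry over. Pictures are saved under pics/ and viewed, at most 10 in all, crops included, and the job is handed in when it is done.

Besides the shell and the picture viewer there is one more tool, called after "Emit:" as name(argument=value, ...), one argument or row to a line, values as JSON. drive_tool: Moves the arm, as the interface text tells. Its arguments: {"type":"object","properties":{"fingers":{"type":"array"},"offset":{"type":"array"},"turn":{"type":"array"},"grip_force":{"type":"number"}},"required":["fingers","offset","turn"]}

```bash
mkdir -p pics; python3 - <<'E'
from workcell import *
import cv2
o=get_obs(); print(o)
for n in("scene","top"):
    cv2.imwrite(f"pics/{n}0.png",snapshot(n)); c=calibration(n); print(n,c)
print(calibration("wrist"))
E
```

```text
{'t': 0.0, 'joint_positions': array([-8.55080442e+01,  1.79611468e+01,  8.58543408e+01,  1.98893013e-03,
        7.62601115e+01, -1.28006794e+01]), 'dq': array([-0.03853381, -0.06354927,  0.00417915,  0.06429179, -0.01544539,
        0.11003036]), 'joint_efforts': array([-1.96934539e-03, -4.12266934e+01, -2.59743458e+01, -2.87947541e-04,
        4.11615532e-03, -1.56655489e-08]), 'ee_pos': array([ 0.15603893, -0.50124241,  0.40411754]), 'ee_rot': array([-1.79926708e+02, -1.86331276e-02,  1.72921497e+01]), 'wrist_force': array([0.70052856, 0.01141491, 0.50847698]), 'torque': array([-0.00740442,  0.06695575,  0.01090907]), 'grasp_force': 0.0, 'opening': 0.08565601144107982}
scene {'fx': 570.5376797323148, 'fy': 570.5376797323148, 'cx': 324.6314563867503, 'cy': 242.98280895867825, 'world_to_cam': array([[-0.73562514,  0.67721584,  0.01530893,  0.3440318 ],
       [-0.42040489, -0.47415198,  0.7735888 ,  0.11561105],
       [ 0.53114535,  0.56263541,  0.63350297, -1.50635711],
       [ 0.        ,  0.        ,  0.        ,  1.        ]])}
top {'fx': 523.9304970903527, 'fy': 523.9304970903527, 'cx': 324.4501647661786, 'cy': 241.14252564864555, 'world_to_cam': array([[-0.01322934, -0.99971466,  0.01988948,  0.01972265],
       [ 0.99829899, -0.01207584,  0.0570377 , -0.49564184],
       [-0.05678124,  0.02061022,  0.99817389, -1.19482738],
       [ 0.        ,  0.        ,  0.        ,  1.        ]])}
{'fx': 384.59268785065933, 'fy': 384.59268785065933, 'cx': 325.7887757236328, 'cy': 248.55835846021154, 'hand_eye': array([[-1.73936900e-04,  9.56465272e-01,  2.91846112e-01,
         7.49550935e-02],
       [ 9.99999815e-01, -3.86190595e-06,  6.08644895e-04,
         6.68877322e-05],
       [ 5.83274787e-04,  2.91846164e-01, -9.56465094e-01,
         3.09809300e-02],
       [ 0.00000000e+00,  0.00000000e+00,  0.00000000e+00,
         1.00000000e+00]])}
```

View pics/scene0.png

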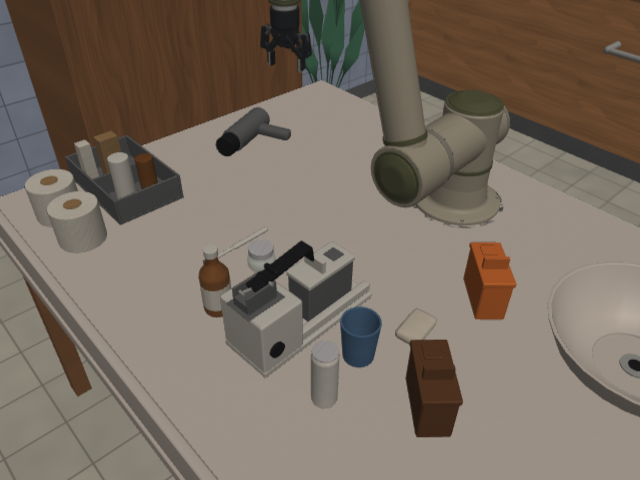

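View pics/top0.png

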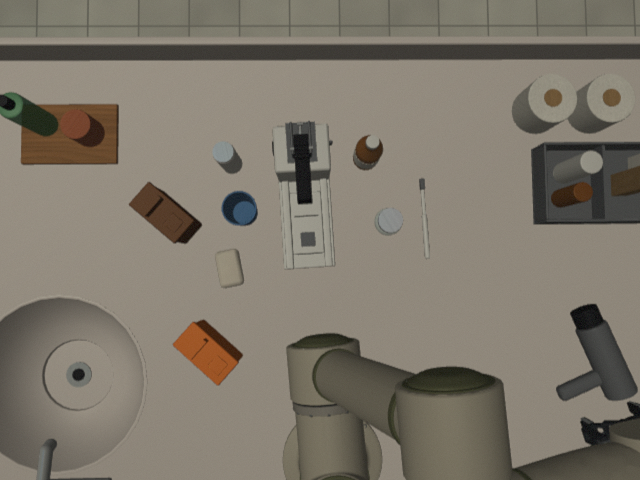

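The scene view shows the grey tank in its white base at about (320,280), with the hood at (262,325). In the top view the base runs from its open end at (309,268) to the hood at (301,150). The mug is at (240,208), soap (369,150), can (225,155), jar (389,221) and soapbar (229,268). I'll zoom in for the corners.

```bash
cat > h.py <<'E'
from workcell import *
import cv2, numpy as np
from scipy.spatial.transform import Rotation as R
def ray(n,uv,obs=None):
    c=calibration(n)
    d=np.array([(uv[0]-c["cx"])/c["fx"],-(uv[1]-c["cy"])/c["fy"],-1.])
    if n=="wrist":
        T=np.eye(4); T[:3,:3]=R.from_euler("xyz",obs["ee_rot"],degrees=True).as_matrix(); T[:3,3]=obs["ee_pos"]
        T=T@c["hand_eye"]
    else: T=np.linalg.inv(c["world_to_cam"])
    return T[:3,3],T[:3,:3]@d
def plane(n,uv,z,obs=None):
    p,d=ray(n,uv,obs); return p+d*(z-p[2])/d[2]
def tri(rays):
    A=np.zeros((3,3));b=np.zeros(3)
    for p,d in rays:
        d=d/np.linalg.norm(d);M=np.eye(3)-np.outer(d,d);A+=M;b+=M@p
    return np.linalg.solve(A,b)
E
python3 - <<'E'
import cv2,numpy as np
t=cv2.imread("pics/top0.png")[112:276,262:342]
s=cv2.imread("pics/scene0.png")[225:370,210:380]
a=cv2.resize(t,None,fx=3.6,fy=3.6,interpolation=cv2.INTER_CUBIC)
b=cv2.resize(s,None,fx=3,fy=3,interpolation=cv2.INTER_CUBIC)
o=np.zeros((600,800,3),np.uint8);o[:a.shape[0],:a.shape[1]]=a;o[:b.shape[0],290:290+b.shape[1]]=b[:, :510]
cv2.imwrite("pics/z.png",o)
E
```

```text
(no output)
```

View pics/z.png

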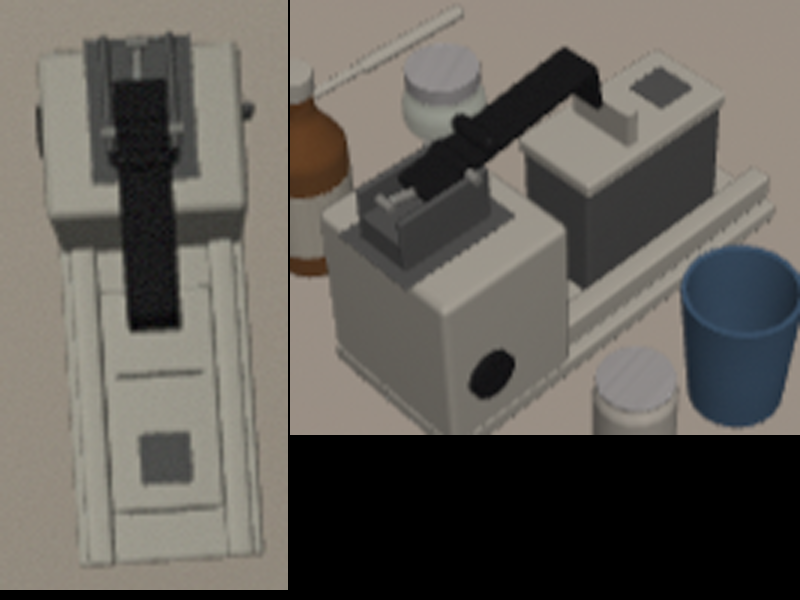

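```bash
python3 - <<'E'
from h import *
T=lambda x,y:(262+x/3.6,112+y/3.6)
S=lambda x,y:(210+(x-290)/3,225+y/3)
for n,p,z in [("lid fL",(115,512),.12),("lid fR",(220,508),.12),("lid rL",(107,290),.12),("lid rR",(210,285),.12),
 ("hood fL",(52,222),.130),("hood fR",(242,215),.130),("hood bL",(40,55),.135),("hood bR",(236,45),.135),
 ("floor fL",(80,565),.015),("floor fR",(262,553),.015),("wallfL",(113,563),.037),("wallfR",(228,555),.037),
 ("bar 0.195",(110,155),.195),("bar 0.195",(181,152),.195),("nose end",(131,328),.2),("nose end",(181,327),.2)]:
    print(n,plane("top",T(*p),z).round(4))
print("scene lid: front corner",plane("scene",S(722,100),.12).round(4),plane("scene",S(655,52),.12).round(4),plane("scene",S(590,190),.12).round(4))
# two view heights
print("tri lid right-front",tri([ray("top",T(115,512)),ray("scene",S(722,100))]).round(4))
print("tri bar R",tri([ray("top",T(108,157)),ray("scene",S(490,150))]).round(4))
print("tri bar L",tri([ray("top",T(181,154)),ray("scene",S(460,122))]).round(4))
for n,uv,z in [("soap",(373,142),.16),("can",(224,150),.13),("mug",(239,205),.095),("jar",(389,219),.05)]: print(n,plane("top",uv,z).round(3))
E
```

```text
lid fL [0.4631 0.08   0.12  ]
lid fR [0.4647 0.0188 0.12  ]
lid rL [0.5935 0.0834 0.12  ]
lid rR [0.5958 0.0229 0.12  ]
hood fL [0.6322 0.1146 0.13  ]
hood fR [0.6352 0.0039 0.13  ]
hood bL [0.7295 0.1205 0.135 ]
hood bR [0.7345 0.0062 0.135 ]
floor fL [0.433  0.1066 0.015 ]
floor fR [ 0.4391 -0.0095  0.015 ]
wallfL [0.4339 0.0847 0.037 ]
wallfR [0.438  0.0127 0.037 ]
bar 0.195 [0.6568 0.078  0.195 ]
bar 0.195 [0.6581 0.039  0.195 ]
nose end [0.5604 0.0673 0.2   ]
nose end [0.5607 0.0401 0.2   ]
scene lid: front corner [0.4706 0.0865 0.12  ] [0.4695 0.0205 0.12  ] [0.5925 0.0926 0.12  ]
tri lid right-front [0.4635 0.0802 0.1118]
tri bar R [0.6581 0.0794 0.1846]
tri bar L [0.6567 0.042  0.1816]
soap [ 0.69  -0.086  0.16 ]
can [0.683 0.224 0.13 ]
mug [0.571 0.198 0.095]
jar [ 0.542 -0.132  0.05 ]
```

```bash
python3 - <<'E'
from h import *
o=get_obs(); p=o["ee_pos"]; y=np.radians(o["ee_rot"][2]); tgt=np.array([0.41,0.046,0.33]); yt=np.radians(183); N=24
d=(tgt-p)/N; dy=(yt-y)/N; print(dy,d)
L=[]
for k in range(N):
    a=y+k*dy
    L.append([round(d[0]*np.cos(a)+d[1]*np.sin(a),3)*1e3, round(d[0]*np.sin(a)-d[1]*np.cos(a),3)*1e3, -round(d[2]*1e3)])
for i in range(0,N,5): print([[round(v) for v in r] for r in L[i:i+5]])
E
```

```text
0.12050849790791053 [ 0.01058276  0.02280225 -0.00309151]
[[17, -19, 3], [19, -16, 3], [21, -14, 3], [22, -11, 3], [24, -9, 3]]
[[24, -6, 3], [25, -3, 3], [25, 0, 3], [25, 3, 3], [24, 6, 3]]
[[23, 9, 3], [22, 12, 3], [21, 14, 3], [19, 17, 3], [17, 19, 3]]
[[14, 21, 3], [12, 22, 3], [9, 24, 3], [6, 24, 3], [3, 25, 3]]
[[0, 25, 3], [-3, 25, 3], [-6, 24, 3], [-9, 23, 3]]
```

Emit:
drive_tool(
  fingers=[255,255,255,255,255],
  offset=[
    [17,-19,3],
    [19,-16,3],
    [21,-14,3],
    [22,-11,3],
    [24,-9,3],
  ],
  turn=[
    [0,0,-0.12],
    [0,0,-0.12],
    [0,0,-0.12],
    [0,0,-0.12],
    [0,0,-0.12],
  ],
  grip_force=20,
)

```text
t: 0.52
ee_pos: [0.2098, -0.3863, 0.3893]
ee_rot: [-180.0, -0.0, 52.0]
wrist_force: [0.5, -0.3, 0.4]
opening: 0.0254
grasp_force: 0.0
```

Emit:
drive_tool(
  fingers=[255,255,255,255,255],
  offset=[
    [24,-6,3],
    [25,-3,3],
    [25,0,3],
    [25,3,3],
    [24,6,3],
  ],
  turn=[
    [0,0,-0.12],
    [0,0,-0.12],
    [0,0,-0.12],
    [0,0,-0.12],
    [0,0,-0.12],
  ],
)

```text
t: 0.93
ee_pos: [0.2616, -0.2726, 0.3744]
ee_rot: [-180.0, -0.0, 86.4]
wrist_force: [0.9, 0.2, 0.2]
opening: 0.0001
grasp_force: 0.0
```

Emit:
drive_tool(
  fingers=[255,255,255,255,255],
  offset=[
    [23,9,3],
    [22,12,3],
    [21,14,3],
    [19,17,3],
    [17,19,3],
  ],
  turn=[
    [0,0,-0.12],
    [0,0,-0.12],
    [0,0,-0.12],
    [0,0,-0.12],
    [0,0,-0.12],
  ],
)

```text
t: 1.35
ee_pos: [0.3147, -0.1584, 0.3595]
ee_rot: [180.0, -0.0, 120.7]
wrist_force: [-0.4, -0.4, -0.2]
opening: -0.0001
grasp_force: 0.0
```

Emit:
drive_tool(
  fingers=[255,255,255,255,255],
  offset=[
    [14,21,3],
    [12,22,3],
    [9,24,3],
    [6,24,3],
    [3,25,3],
  ],
  turn=[
    [0,0,-0.12],
    [0,0,-0.12],
    [0,0,-0.12],
    [0,0,-0.12],
    [0,0,-0.12],
  ],
)

```text
t: 1.77
ee_pos: [0.3681, -0.0444, 0.3445]
ee_rot: [-180.0, -0.0, 155.1]
wrist_force: [-0.3, -0.5, 1.1]
opening: 0.0002
grasp_force: 0.0
```

Emit:
drive_tool(
  fingers=[255,255,255,255,255],
  offset=[
    [0,25,3],
    [-3,25,3],
    [-6,24,3],
    [-9,23,3],
    [0,0,0],
  ],
  turn=[
    [0,0,-0.12],
    [0,0,-0.12],
    [0,0,-0.12],
    [0,0,-0.12],
    [0,0,0],
  ],
)

```text
t: 2.18
ee_pos: [0.4114, 0.0468, 0.3321]
ee_rot: [179.9, -0.0, -177.2]
wrist_force: [0.2, -0.7, -0.8]
opening: 0.0003
grasp_force: 0.0
```

```bash
python3 - <<'E'
from h import *
o=get_obs(); print(o["ee_pos"],o["ee_rot"])
cv2.imwrite("pics/w1.png",snapshot("wrist"))
E
```

```text
[0.411355   0.04681226 0.33206448] [ 1.79948415e+02 -3.78876385e-02 -1.77182126e+02]
```

View pics/w1.png

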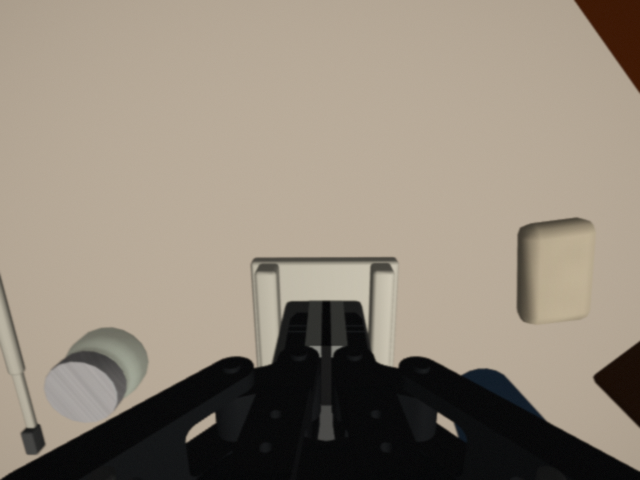

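The wrist view shows the base's front edge from (252,259) to (398,259), level and centred on the fingers at column 325. The tool is therefore aligned with the channel. Next I descend in front of the tank.

Emit:
drive_tool(
  fingers=[255,255,255,255,255],
  offset=[
    [0,0,25],
    [0,0,25],
    [0,0,26],
    [-8,0,0],
    [-8,0,0],
  ],
  turn=[
    [0,0,0],
    [0,0,0],
    [0,0,0],
    [0,0,0],
    [0,0,0],
  ],
)

```text
t: 2.65
ee_pos: [0.4271, 0.0444, 0.2568]
ee_rot: [180.0, -0.1, -177.8]
wrist_force: [-0.0, -0.3, 0.8]
opening: 0.0
grasp_force: 0.0
```

Emit:
drive_tool(
  fingers=[255,255,255,255,255],
  offset=[
    [-4,0,0],
    [-3,0,0],
    [-2,0,0],
    [-2,0,0],
    [-2,0,0],
  ],
  turn=[
    [0,0,0],
    [0,0,0],
    [0,0,0],
    [0,0,0],
    [0,0,0],
  ],
)

```text
t: 3.07
ee_pos: [0.4398, 0.0455, 0.2572]
ee_rot: [-180.0, 0.0, -177.7]
wrist_force: [-0.3, 0.1, -0.9]
opening: 0.0002
grasp_force: 0.0
```

Emit:
drive_tool(
  fingers=[255,255,255,255,255],
  offset=[
    [-2,0.5,0],
    [-2,0.5,0],
    [-2,0.5,0],
    [-2,0.5,0],
    [-2,0.5,0],
  ],
  turn=[
    [0,0,0],
    [0,0,0],
    [0,0,0],
    [0,0,0],
    [0,0,0],
  ],
)

```text
t: 3.48
ee_pos: [0.4497, 0.0484, 0.2567]
ee_rot: [180.0, -0.0, -177.7]
wrist_force: [0.2, -0.1, 0.0]
opening: -0.0
grasp_force: 0.0
```

Emit:
drive_tool(
  fingers=[255,255,255,255,255],
  offset=[
    [-2,0,0],
    [-2,0,0],
    [-2,0,0],
    [-2,0,0],
    [-2,0,0],
  ],
  turn=[
    [0,0,0],
    [0,0,0],
    [0,0,0],
    [0,0,0],
    [0,0,0],
  ],
)

```text
t: 3.9
ee_pos: [0.4593, 0.0488, 0.2566]
ee_rot: [180.0, -0.1, -177.7]
wrist_force: [-4.1, -0.2, 2.7]
opening: 0.0003
grasp_force: 2.3
```

Emit:
drive_tool(
  fingers=[255,255,255,255,255],
  offset=[
    [-2,0,0],
    [-2,0,0],
    [-2,0,0],
    [-2,0,0],
    [-2,0,0],
  ],
  turn=[
    [0,0,0],
    [0,0,0],
    [0,0,0],
    [0,0,0],
    [0,0,0],
  ],
)

```text
t: 4.32
ee_pos: [0.4697, 0.0492, 0.2566]
ee_rot: [180.0, -0.0, -177.7]
wrist_force: [-4.5, -0.4, 1.5]
opening: 0.0
grasp_force: 2.0
```

Emit:
drive_tool(
  fingers=[255,255,255,255,255],
  offset=[
    [-2,0,0],
    [-2,0,0],
    [-2,0,0],
    [-2,0,0],
    [-2,0,0],
  ],
  turn=[
    [0,0,0],
    [0,0,0],
    [0,0,0],
    [0,0,0],
    [0,0,0],
  ],
)

```text
t: 4.73
ee_pos: [0.4797, 0.0496, 0.2567]
ee_rot: [180.0, 0.0, -177.7]
wrist_force: [-3.6, -0.3, 0.7]
opening: 0.0003
grasp_force: 1.7
```

Emit:
drive_tool(
  fingers=[255,255,255,255,255],
  offset=[
    [-1,0,0],
    [-1,0,0],
    [-1,0,0],
    [-1,0,0],
    [-1,0,0],
  ],
  turn=[
    [0,0,0],
    [0,0,0],
    [0,0,0],
    [0,0,0],
    [0,0,0],
  ],
)

```text
t: 5.15
ee_pos: [0.4846, 0.0498, 0.2567]
ee_rot: [180.0, 0.0, -177.7]
wrist_force: [-3.2, -0.2, 1.1]
opening: 0.0002
grasp_force: 1.4
```

```bash
python3 - <<'E'
from h import *
t=snapshot("scene")[225:370,210:380]
cv2.imwrite("pics/s2.png",cv2.resize(t,None,fx=4,fy=4,interpolation=cv2.INTER_CUBIC))
E
```

```text
(no output)
```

View pics/s2.png

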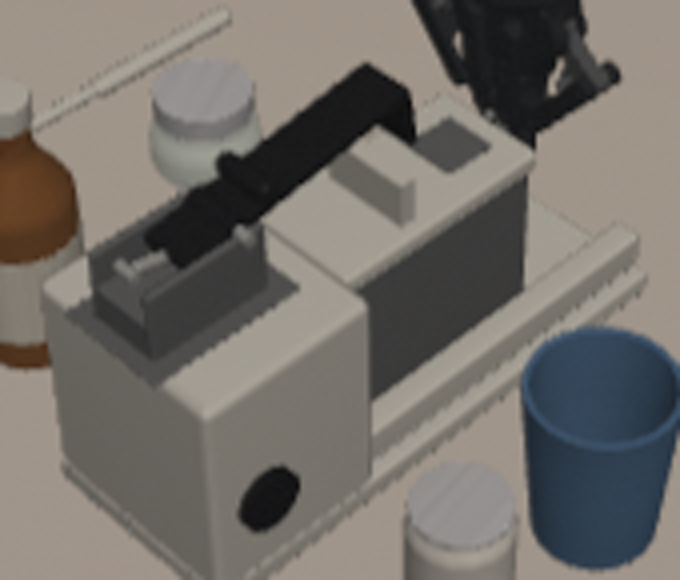

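The tank is upright and tracking straight, with the fingers on its front face near (515,130). The rib at (375,175) is passing under the raised catch arm. I keep creeping forward.

Emit:
drive_tool(
  fingers=[255,255,255,255],
  offset=[
    [-1,0,0],
    [-1,0,0],
    [-1,0,0],
    [-1,0,0],
  ],
  turn=[
    [0,0,0],
    [0,0,0],
    [0,0,0],
    [0,0,0],
  ],
)

```text
t: 5.53
ee_pos: [0.4886, 0.0499, 0.2567]
ee_rot: [-180.0, 0.0, -177.7]
wrist_force: [-2.1, -0.4, 1.0]
opening: 0.0001
grasp_force: 1.3
```

Emit:
drive_tool(
  fingers=[255,255,255],
  offset=[
    [-0.7,0,0],
    [-0.7,0,0],
    [-0.7,0,0],
  ],
  turn=[
    [0,0,0],
    [0,0,0],
    [0,0,0],
  ],
)

```text
t: 5.78
ee_pos: [0.4906, 0.05, 0.2567]
ee_rot: [180.0, -0.0, -177.7]
wrist_force: [-2.2, 0.4, -0.3]
opening: 0.0003
grasp_force: 1.3
```

Emit:
drive_tool(
  fingers=[255,255],
  offset=[
    [-0.7,0,0],
    [-0.7,0,0],
  ],
  turn=[
    [0,0,0],
    [0,0,0],
  ],
)

```text
t: 5.95
ee_pos: [0.492, 0.0501, 0.2567]
ee_rot: [180.0, -0.0, -177.7]
wrist_force: [-2.6, -1.3, -0.4]
opening: -0.0001
grasp_force: 1.2
```

Emit:
drive_tool(
  fingers=[255,255],
  offset=[
    [-0.6,0,0],
    [-0.6,0,0],
  ],
  turn=[
    [0,0,0],
    [0,0,0],
  ],
)

```text
t: 6.12
ee_pos: [0.4932, 0.0501, 0.2567]
ee_rot: [180.0, 0.0, -177.7]
wrist_force: [-2.6, -0.5, 0.7]
opening: 0.0002
grasp_force: 1.2
```

Emit:
drive_tool(
  fingers=[255,255],
  offset=[
    [-0.5,0,0],
    [-0.5,0,0],
  ],
  turn=[
    [0,0,0],
    [0,0,0],
  ],
)

```text
t: 6.28
ee_pos: [0.4939, 0.0502, 0.2567]
ee_rot: [180.0, -0.1, -177.7]
wrist_force: [-8.9, -0.9, 4.5]
opening: 0.0001
grasp_force: 4.5
```

Emit:
drive_tool(
  fingers=[255,255],
  offset=[
    [-0.5,0,0],
    [-0.5,0,0],
  ],
  turn=[
    [0,0,0],
    [0,0,0],
  ],
)

```text
t: 6.45
ee_pos: [0.4943, 0.0502, 0.2566]
ee_rot: [-180.0, -0.3, -177.7]
wrist_force: [-14.8, -2.7, 10.3]
opening: -0.0
grasp_force: 7.9
```

The force jump to about 15 N, with the TCP stalling at x≈0.494, says the tank is on its stop. I back off, rise and move over the bar.

Emit:
drive_tool(
  fingers=[255,255,255,255,255],
  offset=[
    [0.5,0,0],
    [3,0,0],
    [11,0,0],
    [12,0,0],
    [0,0,-30],
  ],
  turn=[
    [0,0,0],
    [0,0,0],
    [0,0,0],
    [0,0,0],
    [0,0,0],
  ],
)

```text
t: 6.87
ee_pos: [0.4666, 0.0492, 0.2831]
ee_rot: [179.9, -0.5, -177.7]
wrist_force: [-0.6, -0.4, -1.2]
opening: -0.0003
grasp_force: 0.0
```

Emit:
drive_tool(
  fingers=[255,255,255,255,255],
  offset=[
    [0,0,-40],
    [0,0,-40],
    [0,0,-40],
    [0,0,-40],
    [0,0,0],
  ],
  turn=[
    [0,0,0],
    [0,0,0],
    [0,0,0],
    [0,0,0],
    [0,0,0],
  ],
)

```text
t: 7.28
ee_pos: [0.4688, 0.0492, 0.4543]
ee_rot: [-179.9, 0.8, -177.7]
wrist_force: [1.1, 0.1, 0.4]
opening: -0.0001
grasp_force: 0.0
```

```bash
python3 - <<'E'
from h import *
a=snapshot("scene")[225:355,210:370]; b=snapshot("top")[112:276,262:342]
a=cv2.resize(a,None,fx=3.2,fy=3.2,interpolation=cv2.INTER_CUBIC);b=cv2.resize(b,None,fx=3.6,fy=3.6,interpolation=cv2.INTER_CUBIC)
o=np.zeros((600,800,3),np.uint8);o[:b.shape[0],:b.shape[1]]=b;o[:a.shape[0],288:288+a.shape[1]]=a
cv2.imwrite("pics/z3.png",o); print(get_obs()["ee_pos"])
E
```

```text
[0.4686711  0.04914573 0.44776203]
```

View pics/z3.png

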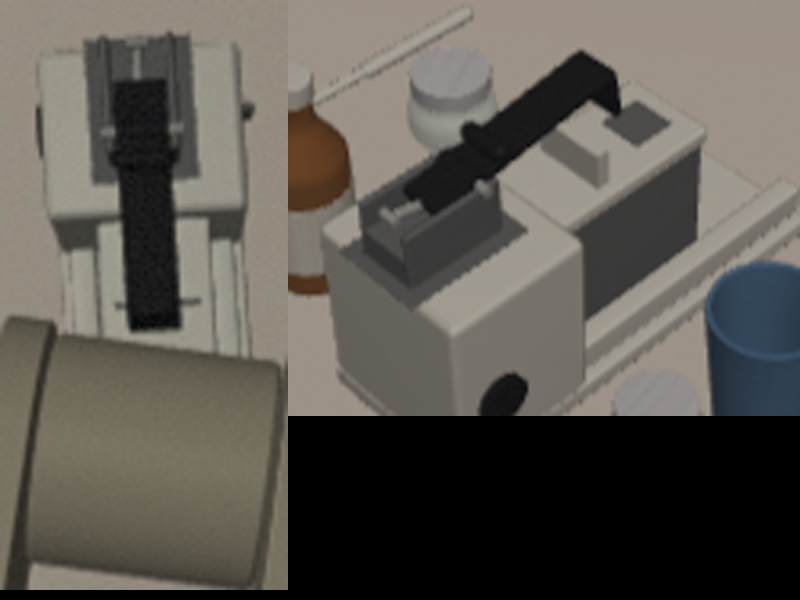

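The top crop shows the tank's rear edge now meeting the hood, and the rib has moved from row 375 to row 303, about 40 mm. The catch is still open. Now I go over the thumb bar.

Emit:
drive_tool(
  fingers=[255,255,255,255,255],
  offset=[
    [-37,0.6,0],
    [-37,0.6,0],
    [-37,0.6,0],
    [-37,0.6,0],
    [-38,0.6,0],
  ],
  turn=[
    [0,0,0],
    [0,0,0],
    [0,0,0],
    [0,0,0],
    [0,0,0],
  ],
)

```text
t: 7.8
ee_pos: [0.6561, 0.0597, 0.4445]
ee_rot: [180.0, -0.1, -177.7]
wrist_force: [0.7, -0.3, 1.3]
opening: -0.0003
grasp_force: 0.0
```

Emit:
drive_tool(
  fingers=[255,255,255,255,255],
  offset=[
    [0,0,18],
    [0,0,16],
    [0,0,10],
    [0,0,0],
    [0,0,0],
  ],
  turn=[
    [0,0,0],
    [0,0,0],
    [0,0,0],
    [0,0,0],
    [0,0,0],
  ],
)

```text
t: 8.22
ee_pos: [0.6543, 0.0596, 0.4022]
ee_rot: [180.0, -0.1, -177.7]
wrist_force: [0.0, -0.6, 1.7]
opening: 0.0001
grasp_force: 0.0
```

```bash
python3 - <<'E'
from h import *
print(get_obs()["ee_pos"])
a=snapshot("scene")[190:340,190:350]
cv2.imwrite("pics/s4.png",cv2.resize(a,None,fx=4,fy=4,interpolation=cv2.INTER_CUBIC))
E
```

```text
[0.65425779 0.05960302 0.40222849]
```

View pics/s4.png

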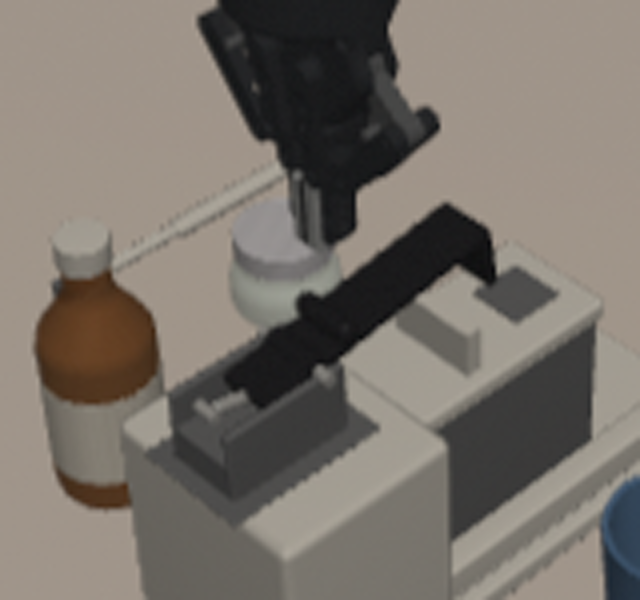

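The fingertips at (325,245) hang straight above the bar at (325,312), roughly 30 mm up. I now descend gently.

Emit:
drive_tool(
  fingers=[255,255,255,255,255],
  offset=[
    [-1,0,8],
    [0,0,6],
    [0,0,3],
    [0,0,1],
    [0,0,0],
  ],
  turn=[
    [0,0,0],
    [0,0,0],
    [0,0,0],
    [0,0,0],
    [0,0,0],
  ],
)

```text
t: 8.68
ee_pos: [0.6554, 0.0596, 0.3845]
ee_rot: [180.0, -0.0, -177.7]
wrist_force: [-0.2, 0.4, -0.2]
opening: 0.0002
grasp_force: 0.0
```

Emit:
drive_tool(
  fingers=[255,255,255,255,255],
  offset=[
    [0,0,0.4],
    [0,0,0.4],
    [0,0,0.4],
    [0,0,0.4],
    [0,0,0.4],
  ],
  turn=[
    [0,0,0],
    [0,0,0],
    [0,0,0],
    [0,0,0],
    [0,0,0],
  ],
)

```text
t: 9.1
ee_pos: [0.6554, 0.0596, 0.3827]
ee_rot: [-180.0, 0.0, -177.7]
wrist_force: [0.3, 0.6, -0.1]
opening: -0.0003
grasp_force: 0.0
```

Emit:
drive_tool(
  fingers=[255,255,255,255,255],
  offset=[
    [0,0,0.4],
    [0,0,0.4],
    [0,0,0.4],
    [0,0,0.4],
    [0,0,0.4],
  ],
  turn=[
    [0,0,0],
    [0,0,0],
    [0,0,0],
    [0,0,0],
    [0,0,0],
  ],
)

```text
t: 9.52
ee_pos: [0.6554, 0.0597, 0.3807]
ee_rot: [-180.0, 0.0, -177.7]
wrist_force: [1.0, -0.7, 0.3]
opening: -0.0003
grasp_force: 0.0
```

Emit:
drive_tool(
  fingers=[255,255,255,255,255],
  offset=[
    [0,0,0.4],
    [0,0,0.4],
    [0,0,0.4],
    [0,0,0.4],
    [0,0,0.4],
  ],
  turn=[
    [0,0,0],
    [0,0,0],
    [0,0,0],
    [0,0,0],
    [0,0,0],
  ],
)

```text
t: 9.93
ee_pos: [0.6554, 0.0597, 0.3787]
ee_rot: [180.0, 0.0, -177.7]
wrist_force: [-0.0, -0.3, -0.1]
opening: 0.0001
grasp_force: 0.0
```

Emit:
drive_tool(
  fingers=[255,255,255,255,255],
  offset=[
    [0,0,0.4],
    [0,0,0.4],
    [0,0,0.4],
    [0,0,0.4],
    [0,0,0.4],
  ],
  turn=[
    [0,0,0],
    [0,0,0],
    [0,0,0],
    [0,0,0],
    [0,0,0],
  ],
)

```text
t: 10.35
ee_pos: [0.6554, 0.0596, 0.3767]
ee_rot: [-180.0, 0.0, -177.7]
wrist_force: [-0.6, 0.4, -0.1]
opening: -0.0005
grasp_force: 0.0
```

Emit:
drive_tool(
  fingers=[255,255,255,255,255],
  offset=[
    [0,0,0.4],
    [0,0,0.4],
    [0,0,0.4],
    [0,0,0.4],
    [0,0,0.4],
  ],
  turn=[
    [0,0,0],
    [0,0,0],
    [0,0,0],
    [0,0,0],
    [0,0,0],
  ],
)

```text
t: 10.77
ee_pos: [0.6554, 0.0597, 0.3747]
ee_rot: [180.0, 0.0, -177.7]
wrist_force: [-0.3, -0.2, 0.0]
opening: -0.0
grasp_force: 0.0
```

Emit:
drive_tool(
  fingers=[255,255,255,255,255],
  offset=[
    [0,0,0.4],
    [0,0,0.4],
    [0,0,0.4],
    [0,0,0.4],
    [0,0,0.4],
  ],
  turn=[
    [0,0,0],
    [0,0,0],
    [0,0,0],
    [0,0,0],
    [0,0,0],
  ],
)

```text
t: 11.18
ee_pos: [0.6554, 0.0596, 0.3727]
ee_rot: [180.0, 0.0, -177.7]
wrist_force: [0.4, 0.3, 0.1]
opening: 0.0001
grasp_force: 0.0
```

Emit:
drive_tool(
  fingers=[255,255,255,255,255],
  offset=[
    [0,0,0.4],
    [0,0,0.4],
    [0,0,0.4],
    [0,0,0.4],
    [0,0,0.4],
  ],
  turn=[
    [0,0,0],
    [0,0,0],
    [0,0,0],
    [0,0,0],
    [0,0,0],
  ],
)

```text
t: 11.6
ee_pos: [0.6554, 0.0596, 0.3707]
ee_rot: [180.0, 0.0, -177.7]
wrist_force: [-0.1, -0.4, -0.3]
opening: -0.0
grasp_force: 0.0
```

Emit:
drive_tool(
  fingers=[255,255,255,255,255],
  offset=[
    [0,0,0.4],
    [0,0,0.4],
    [0,0,0.4],
    [0,0,0.4],
    [0,0,0.4],
  ],
  turn=[
    [0,0,0],
    [0,0,0],
    [0,0,0],
    [0,0,0],
    [0,0,0],
  ],
)

```text
t: 12.02
ee_pos: [0.6554, 0.0596, 0.3686]
ee_rot: [180.0, 0.0, -177.7]
wrist_force: [-0.6, -0.4, -0.4]
opening: 0.0001
grasp_force: 0.0
```

Emit:
drive_tool(
  fingers=[255,255,255,255,255],
  offset=[
    [0,0,0.4],
    [0,0,0.4],
    [0,0,0.4],
    [0,0,0.4],
    [0,0,0.4],
  ],
  turn=[
    [0,0,0],
    [0,0,0],
    [0,0,0],
    [0,0,0],
    [0,0,0],
  ],
)

```text
t: 12.43
ee_pos: [0.6554, 0.0597, 0.3667]
ee_rot: [180.0, 0.0, -177.7]
wrist_force: [0.2, 0.4, -0.1]
opening: -0.0
grasp_force: 0.0
```

Emit:
drive_tool(
  fingers=[255,255,255,255,255],
  offset=[
    [0,0,0.4],
    [0,0,0.4],
    [0,0,0.4],
    [0,0,0.4],
    [0,0,0.4],
  ],
  turn=[
    [0,0,0],
    [0,0,0],
    [0,0,0],
    [0,0,0],
    [0,0,0],
  ],
)

```text
t: 12.85
ee_pos: [0.6554, 0.0596, 0.3646]
ee_rot: [180.0, 0.0, -177.7]
wrist_force: [-0.6, -1.0, 0.6]
opening: 0.0003
grasp_force: 0.0
```

Emit:
drive_tool(
  fingers=[255,255,255,255,255],
  offset=[
    [0,0,0.4],
    [0,0,0.4],
    [0,0,0.4],
    [0,0,0.4],
    [0,0,0.4],
  ],
  turn=[
    [0,0,0],
    [0,0,0],
    [0,0,0],
    [0,0,0],
    [0,0,0],
  ],
)

```text
t: 13.27
ee_pos: [0.6554, 0.0597, 0.3635]
ee_rot: [-180.0, 0.0, -177.7]
wrist_force: [-3.6, 0.3, 6.6]
opening: -0.0002
grasp_force: 3.5
```

Emit:
drive_tool(
  fingers=[255,255,255,255],
  offset=[
    [0,0,0.4],
    [0,0,0.4],
    [0,0,0.4],
    [0,0,0.4],
  ],
  turn=[
    [0,0,0],
    [0,0,0],
    [0,0,0],
    [0,0,0],
  ],
)

```text
t: 13.6
ee_pos: [0.6551, 0.0597, 0.3628]
ee_rot: [-180.0, 0.0, -177.7]
wrist_force: [-7.4, -0.0, 11.7]
opening: -0.0002
grasp_force: 6.0
```

Contact is at tip height about 0.191 m. The bar also drags the tip towards -x, since it swings that way as it turns. I ease the lateral load before pressing further.

Emit:
drive_tool(
  fingers=[255,255],
  offset=[
    [0.3,0,-0.2],
    [0.3,0,0],
  ],
  turn=[
    [0,0,0],
    [0,0,0],
  ],
)

```text
t: 13.77
ee_pos: [0.6546, 0.0597, 0.3627]
ee_rot: [-180.0, 0.1, -177.7]
wrist_force: [-2.8, -0.3, 7.4]
opening: -0.0
grasp_force: 3.6
```

Emit:
drive_tool(
  fingers=[255,255],
  offset=[
    [0.3,0,0.2],
    [0.2,0,0.3],
  ],
  turn=[
    [0,0,0],
    [0,0,0],
  ],
)

```text
t: 13.93
ee_pos: [0.6541, 0.0597, 0.3619]
ee_rot: [-180.0, 0.0, -177.7]
wrist_force: [-4.7, -0.8, 6.9]
opening: -0.0002
grasp_force: 3.2
```

Emit:
drive_tool(
  fingers=[255,255,255],
  offset=[
    [0.3,0,0.3],
    [0.2,0,0.3],
    [0.2,0,0.3],
  ],
  turn=[
    [0,0,0],
    [0,0,0],
    [0,0,0],
  ],
)

```text
t: 14.18
ee_pos: [0.6536, 0.0596, 0.3599]
ee_rot: [180.0, 0.0, -177.7]
wrist_force: [0.5, 0.1, 0.5]
opening: 0.0001
grasp_force: 0.0
```

The force has dropped to zero, so the catch snapped away from the tip. I retreat and check.

Emit:
drive_tool(
  fingers=[255,255,255,255,255],
  offset=[
    [0,0,-3],
    [0,0,-20],
    [0,0,-35],
    [0,0,-35],
    [0,0,0],
  ],
  turn=[
    [0,0,0],
    [0,0,0],
    [0,0,0],
    [0,0,0],
    [0,0,0],
  ],
)

```text
t: 14.6
ee_pos: [0.6531, 0.0597, 0.4606]
ee_rot: [-179.9, 0.7, -177.7]
wrist_force: [0.8, 0.2, 0.9]
opening: 0.0001
grasp_force: 0.0
```

```bash
python3 - <<'E'
from h import *
a=snapshot("scene")[200:350,190:350]
cv2.imwrite("pics/s5.png",cv2.resize(a,None,fx=4,fy=4,interpolation=cv2.INTER_CUBIC)); print(get_obs()["wrist_force"])
E
```

```text
[ 0.751807   -0.15066131 -0.39496927]
```

View pics/s5.png

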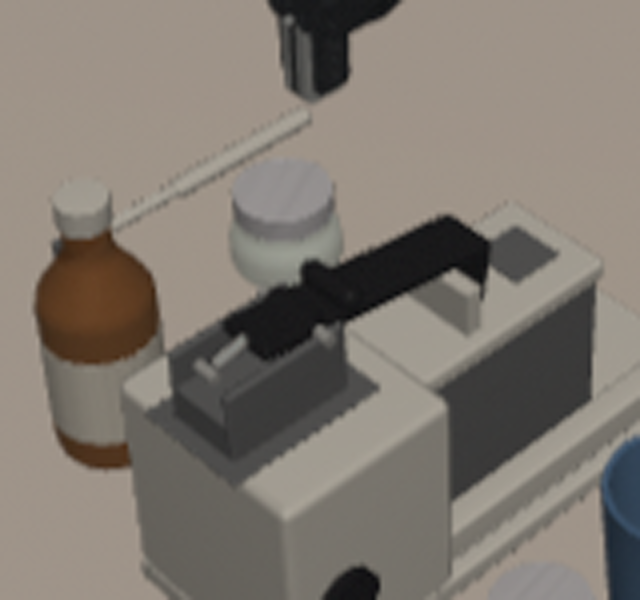

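The catch arm is tilted down with its nose just in front of the rib at (485,290), about 33 mm lower than before. The tank's lid corner at (600,262) hasn't moved, and the gripper is clear.

```bash
python3 -c "
from workcell import *
print(sign_off())"
```

```text
the job is handed in; nothing more can be done
None
```

The tank is home against its stop, the catch snapped shut with its nose in front of the rib, nothing else on the counter was touched, and the job is handed in; sign-off returned no verdict.

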